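Zero the letter scale and weigh the stapler

ROBOT

A 6-joint arm with a two-finger parallel gripper is mounted at the origin on a cart in front of the work surface, level with it; the furniture and walls round the work are solid. World frame = base frame: x ahead of the robot, y to its left, z up, the work surface at z = 0. Lengths are in mm, angles in rad, forces in N, time in s.
With the tool pointing down it reaches from about 300 to 775 mm from the base axis. Payload 14.6 kg.
Tool frame: the origin (TCP) lies on the centre line of the jaws, within the pads' length; the fingertips stand ahead of it and the grasp point (between the pads) is the TCP (manip.tip_reach is the z of the fingertips in the tool frame, in mm); z points along the fingers, y is the direction in which the jaws open and shut (so a half turn about z gives the same grasp; the last joint's range is limited). The gripper opens to 94 mm and grips with 3 to 60 N. Pads are 16 mm wide; open, the fingers measure 119 mm over their backs; the gripper's body (75 mm by 177 mm) begins 78 mm behind the grasp point.
Start: joints at [1.224, 0.3, 1.521, -0, 1.321, -0.067], TCP at [151.887, 528.602, 224.446] pointing down, gripper open.
Joint ranges: [-3.03, 3.03], [-0.79, 2.21], [0.23, 2.52], [-1.04, 4.18], [0, 3.07], [-2.55, 2.55]. Speed limits (rad/s): [2.22, 2.22, 2.57, 3.14, 3.14, 3.14].

INTERFACE

Orientations are given as [roll, pitch, yaw] about the fixed x, y, z axes, in that order (R = Rz(yaw) Ry(pitch) Rx(roll)).
In Python, from cell import manip, camera, search_frame, masks_of, tip_of gives the robot as it stands.
- The arm moves only by the tool send_rows, never from a script. Its argument "plan" is a list of rows, each an object with "travel": the shift along the tool's x, y, z in mm, a list of three; "delta_rot": the turn, a rotation vector about the tool's x, y, z in degrees, a list of three; "fingers": the gripper's target within -1 to 1 (shut at 1, half-way at 0, fully open at -1). In form: [{"travel": [dx, dy, dz], "delta_rot": [wx, wy, wz], "fingers": fingers}, ...]. A call has 1 to 20 rows; each row shifts and turns the commanded pose from where the row before left it, along the tool's axes as they then stand; what a row does not reach is not made up. A row lasts 1/8 s, in which the tool goes at most 62.5 mm and 10.7 degrees, less where a joint would pass 70% of its speed; a pose out of reach is approached as far as the arm can. A call is refused whole if a number of a shift passes 62.5 or a number of a turn 10.7, either way. A call with a gripper value outside its range is refused whole. The fingers move at their own pace and stop on an object; "grip_force" is the grip in N (left out, the last holds). Time passes only in rows, so rows that do not move let the fingers close. It gives the time, the measured TCP pose, the force and the opening at its end, in the units of the state.
- manip.read_state(): the state, without advancing time (a new reading comes with each control period).
- camera(name): name is "scene" or "side" or "wrist"; returns a dict with "color" (480x640x3 uint8, red, green, blue), "z_map" (480x640 float32, mm along the optical axis (not along the pixel's ray), 0 where there is no reading), "fov_y" (degrees; the focal length in pixels is half the picture's height over the tangent of half this angle, whatever the lens; pixels are square), "cx", "cy" (the principal point, pixels), "world_from_camera" (4x4, takes a point from camera to world coordinates); the wrist camera has in their place "tool_from_camera" (4x4, takes a point from camera to tool coordinates, whose origin is the TCP and whose axes are the flange's). Camera axes: x right, y up, looking along -z (the intrinsics and any distortion apply to the point x, -y, -z); pixel columns grow to the right and rows downward; lengths in mm; the calibration is good to about 2 mm. A picture is of the moment at which its call begins: read the wrist's pose just before it.
- manip.sign_off(): hands the job in, once; it reports no verdict.
Trained networks look in the newest picture that a camera, given by its name, has taken for a name from the list of things; names that differ only in an ending like _2 or _b are one class to them, and where a whole thing is asked for, a point or a joint stands for the part that bears it (a point fixed in the world has none). Each returns a list of dicts, best first, with "confidence" (0 to 1); they miss things now and then, are a little off and sometimes report something else, mostly with a low value. They report only what shows in the picture. A call takes as long as a camera call.
- search_frame(name, camera): "at" ([x, y, z] in mm, in the coordinates of the camera as it stood for that picture, good to about 4 mm: the middle of the surface that is visible of it).
- masks_of(name, camera): "region" (480x640 bool, what is visible of it).
- tip_of(name, camera): "at" ([x, y, z] in mm, in the coordinates of the camera as it stood for that picture, good to about 4 mm: a listed point, or the origin of a listed thing).
The state is a dict: "clock": time; "joints": joint angles; "qd": joint speeds; "effort": joint torques, N m; "eef_pos": TCP position; "eef_rot": TCP orientation; "wrist_force": force on the tool from outside, world axes, zero at the start; "moment": the same for the moment, N m; "finger_gap": finger opening in mm.
Only numpy, scipy, OpenCV 4.12 (cv2) and the standard library are available. Lean on these libraries where they do the work, as an engineer would, in place of code of your own. Each camera call takes 0.05 s, during which the arm holds its last target. There are 200 camera calls.

TASK

Ready the letter scale and weigh the stapler for posting. Take the eraser off the scale's platform and lay it on the bare floor of the pen tray, and pull the scale's transit lock fully up until it snaps; then zero the empty scale by pressing its round key just until the dome clicks, not on to its hard bottom, and letting it up again; then set the stapler upright, on its base, in the middle of the platform and let go. Press no other key, and leave the lid box, glue stick and binder clip beside the stapler and the things in the pen tray where they are.

Things in the scene. Friction and masses are not known exactly. Their poses are not given: they have to be found in the camera images.
- scale: Grey letter scale, fixed, 205 (own x) x 200 (own y) mm, panel 32 mm high. Origin: centre of its footprint; x points from the key side to the back, y left; yaw within 0.25 rad. Steel platform 140 x 140 mm, centre (+27, +25) mm, top 40 mm high. Three keys in a row at x = -74, y = +64, +24, -16 mm (order varies), blank display at y = -65. Transit lock at (+45, -74) mm.
- scale_platform (a point): Centre of the top face of the scale's steel platform, 40 mm above the desk; its axes are those of the scale.
- zero_key_top (a point): Centre of the flat top of the round key (the zero key; white, 20 mm across), which stands 11 mm above the panel, so 43 mm above the desk when up. The neighbouring keys' centres are 40 mm away.
- zero_key (a joint): How far the round key is pressed straight down, m: 0 up, 0.0065 hard bottom; springs back. Tactile dome: the force rises to 4.6 N at 1.7 mm, then falls (the click, made beyond 2.5 mm) to 2 N at 3.9 mm, then climbs again, 4.4 N at 5 mm, 5.5 N at 5.5 mm (already too far), 9 N at the bottom.
- square_key (a joint): How far the square key (white, 17 x 17 mm, 11 mm above the panel) is pressed, m. Same dome; not to be pressed.
- bar_key (a joint): How far the narrow bar key (white, 10 x 24 mm, 11 mm above the panel) is pressed, m. Same dome; not to be pressed.
- transit_lock_top (a point): Centre of the top of the transit lock: an upright round white fluted cap, 18 mm across, 22 mm tall, on the scale's right-hand strip beside the platform (scale's -y side). Top 58 mm above the desk when down (the start), 68 mm when up; its sides are free to grip from 36 mm height (when down) up.
- transit_lock (a joint): Height of the transit lock cap, m: 0 fully down (locked, at the start), 0.010 fully up (released). It slides straight up and a detent of about 6 N holds it at either end; past half way it snaps on by itself.
- eraser: Eraser in a blue sleeve with pale ends, 21 (own x) x 52 (own y) x 12 (z) mm, 20 g, lying flat on the scale's platform at the start at any yaw. Origin: centre of its underside.
- pen_tray: Flat open steel pen tray, fixed, 90 (own x) x 250 (own y) mm, walls 17 mm high, 2 mm thick, floor 2 mm above the desk. Origin: centre of its underside. It points away from the robot, left or right of the scale (varies). Pens lie on its near part, own y -120 to +35 mm; from y = +45 to +123 mm (far end) the floor is bare.
- stapler: Grey stapler, 130 (own x) x 34 (y) x 48 (z) mm, 160 g, arm fixed: base 34 wide to 8 mm height; magazine 16 wide at 21 to 31; arm 22 wide at 32 to 48. Origin: centre of underside. Stands on the desk across the scale from the tray; lid box on its -y side (face 60 to 70 mm from its long axis), glue stick off its -x end, binder clip on its +y side.
- lid_box: Bystander: pale wooden box with lid, 77 x 113 x 55 mm, standing loose beside the stapler; its long side lies along the stapler. Origin: centre of its underside.
- glue_stick: Bystander: glue stick standing upright, 24 mm across, 92 mm tall, about 105 mm from the stapler's middle. Origin: centre of its underside.
- binder_clip_0: Bystander: black binder clip, 50 x 32 x 30 mm, about 85 mm from the stapler's middle. Origin: centre of its underside.
- pen_0: Bystander: thin white pen, 11 x 145 (own y) x 9 mm, lying in the tray. Origin: centre of its underside.
- pen_2: Bystander: thick white and green marker pen, 17 x 135 (own y) x 16 mm, lying in the tray. Origin: centre of its underside.
- sharpener: Bystander: small metal pencil sharpener, 16 x 26 x 15 mm, at the near end of the tray. Origin: centre of its underside.

How it is judged:
By the outcome, as a careful person would: the job done as asked, in the order asked, and still so for the second after the job is handed in, with the robot touching nothing.
It also fails if it takes over 72 s, if anything falls off the work surface, if the arm or the gripper's body presses on something with over 40 N, if the wrist force passes 120 N, or if a joint passes its speed limit or range.

## Working session

There is one attempt and no reset: what is moved stays moved. The work goes in short steps, Python scripts to look and compute and a tool call to move; the robot and the scene stay as the last step left them, time stands still between calls to the robot, and variables do not carry over. Pictures are saved under pics/ and viewed, about 8 in all and at most 12, crops included, and the job is handed in when it is done.

Besides the shell and the picture viewer there is one more tool, called after "Request:" by a JSON object that holds its "name" and its "arguments". send_rows: Moves the arm, as the interface text tells. Its arguments: {"type":"object","properties":{"plan":{"type":"array"},"grip_force":{"type":"number"}},"required":["plan"]}

```bash
ls; mkdir -p pics
cat > h.py <<'E'
import numpy as np, cv2
from cell import manip, camera, search_frame, masks_of, tip_of
from scipy.spatial.transform import Rotation as R
def T_tool():
    s=manip.read_state(); T=np.eye(4); T[:3,:3]=R.from_euler('xyz',s['eef_rot']).as_matrix(); T[:3,3]=s['eef_pos']; return T
def shot(n,save=None):
    T=T_tool(); c=camera(n)
    W=c['world_from_camera'] if n!='wrist' else T@c['tool_from_camera']
    c['W']=np.array(W)
    if save: cv2.imwrite('pics/'+save,c['color'][:,:,::-1])
    return c
def cloud(c):
    f=240/np.tan(np.radians(c['fov_y'])/2); v,u=np.mgrid[:480,:640]; z=c['z_map']
    P=np.stack([(u-c['cx'])/f*z,-(v-c['cy'])/f*z,-z,np.ones_like(z)],-1)@c['W'].T
    P=P[...,:3]; P[z==0]=np.nan; return P
def w(c,p): return (c['W']@np.r_[p,1])[:3]
E
python3 - <<'E'
from h import *
np.set_printoptions(precision=1,suppress=True)
s=manip.read_state(); print(s, manip.tip_reach)
for n in ['scene','side']:
    c=shot(n,n+'0.png'); print(n,[k for k in c], c['W'][:3,3], c['fov_y'])
    for t in ['scale_platform','zero_key_top','transit_lock_top','scale','eraser','pen_tray','stapler','lid_box','glue_stick','binder_clip_0']:
        r=tip_of(t,n); print(t,[(w(c,a['at']),round(a['confidence'],2)) for a in r[:2]])
E
```

```text
pics
{'clock': 0.0, 'joints': array([ 1.2,  0.3,  1.5, -0. ,  1.3, -0.1]), 'qd': array([ 0., -0., -0., -0., -0., -0.]), 'effort': array([  0. , -53.2, -35.3,   0.1,   0. ,  -0. ]), 'eef_pos': array([151.8, 528.4, 223.9]), 'eef_rot': array([-3.1, -0. ,  2.9]), 'wrist_force': array([-1.2, -0.3, -0.3]), 'moment': array([ 0.,  0., -0.]), 'finger_gap': 93.7805584579876} 19.0
scene ['color', 'z_map', 'fov_y', 'cx', 'cy', 'world_from_camera', 'W'] [ -22.  -826.1  728.6] 52.15362122248121
scale_platform [(array([589.8,   4.7,  37.2]), 0.62)]
zero_key_top [(array([ 406.7, -261.5,   -2.8]), 0.65), (array([491.6,  21.2,  44.6]), 0.4)]
transit_lock_top [(array([587.2, -99.6,  54.8]), 0.53)]
scale [(array([560.8, -19.8,  -1.5]), 0.67)]
eraser [(array([612.8,  16.4,  36.9]), 0.51)]
pen_tray [(array([ 497.4, -298.4,    1.7]), 0.97), (array([449.8, 354.9,  -3.4]), 0.59)]
stapler [(array([527.1, 315.2,   1.6]), 0.57)]
lid_box [(array([615.3, 267.4,  -3.6]), 0.69)]
glue_stick [(array([472.6, 228.2,   5. ]), 0.74)]
binder_clip_0 [(array([449.8, 353.1,  -4.5]), 0.67)]
side ['color', 'z_map', 'fov_y', 'cx', 'cy', 'world_from_camera', 'W'] [-10.7 833.7 736.8] 57.77955394253321
scale_platform [(array([584.3,   5.9,  39.4]), 0.56)]
zero_key_top []
transit_lock_top []
scale [(array([519.2, 315.8,  -4.7]), 0.67)]
eraser [(array([608.2,  18.3,  36.5]), 0.59)]
pen_tray []
stapler [(array([522.6, 312.7,  -3.4]), 0.95)]
lid_box [(array([613.5, 271.9,  -1.8]), 0.92)]
glue_stick [(array([465.1, 228.9,  -2.2]), 0.79)]
binder_clip_0 [(array([445.2, 348.7,   0.4]), 0.66)]
```

View pics/scene0.png

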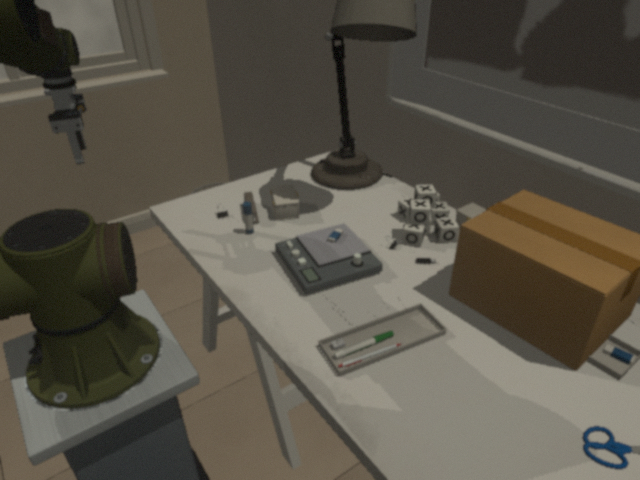

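View pics/side0.png

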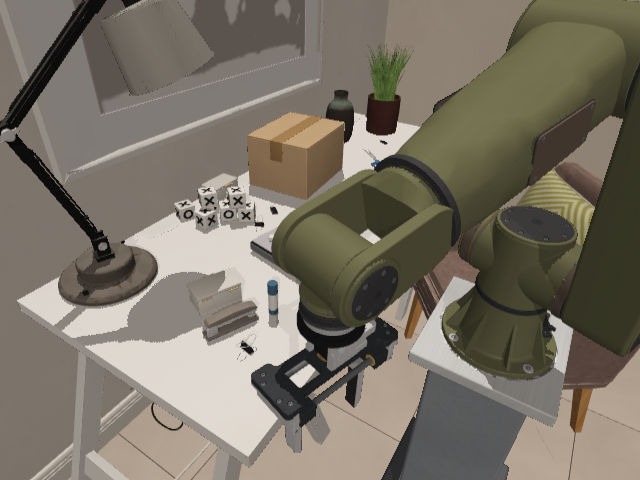

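Run:
```python
from h import *
np.set_printoptions(precision=1,suppress=True)
s=manip.read_state(); print(s['eef_rot'])
c=camera('wrist'); print(c['tool_from_camera'],c['fov_y'],c['cx'],c['cy'])
for n in ['scene','side']:
    c=shot(n); P=cloud(c)
    for t in ['eraser','stapler','pen_tray','scale','lid_box','binder_clip_0','glue_stick']:
        r=masks_of(t,n)
        if not r: continue
        Q=P[r[0]['region']]; Q=Q[~np.isnan(Q[:,0])]; 
        zt=np.percentile(Q[:,2],95); top=Q[abs(Q[:,2]-zt)<5]
        rr=cv2.minAreaRect(top[:,:2].astype(np.float32)); print(n,t,round(r[0]['confidence'],2),len(Q),'zt %.1f'%zt,rr)
```

```text
[-3.1  0.   2.9]
[[   0.     1.     0.3   83.6]
 [   1.    -0.    -0.     0.1]
 [  -0.     0.3   -1.  -159.8]
 [   0.     0.     0.     1. ]] 66.41706496375248 317.6441010105294 243.60143762091332
scene eraser 0.63 94 zt 52.4 ((606.3041381835938, 10.66806411743164), (47.489620208740234, 17.74142837524414), 25.801368713378906)
scene stapler 0.66 179 zt 47.7 ((522.7052001953125, 314.39599609375), (101.47138977050781, 21.985410690307617), 67.51197814941406)
scene pen_tray 0.96 3960 zt 14.8 ((492.3724670410156, -303.21734619140625), (95.212890625, 251.28660583496094), 80.4691162109375)
scene scale 0.58 4196 zt 39.9 ((567.9912719726562, -13.612289428710938), (181.94863891601562, 176.11923217773438), 79.08863830566406)
scene lid_box 0.79 877 zt 54.7 ((614.7778930664062, 266.1341857910156), (117.03363037109375, 72.39986419677734), 66.33403015136719)
scene binder_clip_0 0.59 815 zt 54.8 ((614.4404907226562, 266.17681884765625), (117.0066909790039, 71.63907623291016), 66.51937103271484)
scene glue_stick 0.56 267 zt 90.0 ((469.4254150390625, 223.11170959472656), (24.080379486083984, 18.647048950195312), 60.10297775268555)
side stapler 0.93 1355 zt 46.9 ((521.7915649414062, 317.6102294921875), (114.57929229736328, 26.22022247314453), 67.34847259521484)
side scale 0.93 486 zt 40.6 ((646.4796142578125, 35.43709182739258), (59.04586410522461, 118.98148345947266), 27.701963424682617)
side lid_box 0.77 1730 zt 55.2 ((613.8596801757812, 271.940673828125), (113.11080169677734, 75.39353942871094), 67.1852798461914)
side binder_clip_0 0.61 123 zt 20.7 ((450.1020202636719, 359.2032470703125), (15.211905479431152, 20.777549743652344), 77.74755096435547)
side glue_stick 0.59 322 zt 91.1 ((468.6430358886719, 228.2389678955078), (20.087295532226562, 21.231273651123047), 59.31692123413086)
```

The scene shows the scale in mid-desk at about (325,260), the eraser on its platform at (335,236), the transit lock at (357,258), and the tray on the right at (380,338). The side view shows the stapler at (228,318), lid box at (215,290), glue stick at (272,300) and clip at (247,347). Next I'll look at the scale from above.

Request:
{"name": "send_rows", "arguments": {"plan": [{"travel": [-25,-19,-5],"delta_rot": [0,0,0],"fingers": -1},{"travel": [-45,-34,-5],"delta_rot": [0,0,0],"fingers": -1},{"travel": [-45,-34,-5],"delta_rot": [0,0,0],"fingers": -1},{"travel": [-45,-34,-5],"delta_rot": [0,0,0],"fingers": -1},{"travel": [-45,-34,-5],"delta_rot": [0,0,0],"fingers": -1},{"travel": [-45,-34,0],"delta_rot": [0,0,0],"fingers": -1},{"travel": [-45,-34,0],"delta_rot": [0,0,0],"fingers": -1},{"travel": [-45,-34,0],"delta_rot": [0,0,0],"fingers": -1},{"travel": [-45,-34,0],"delta_rot": [0,0,0],"fingers": -1},{"travel": [-45,-34,0],"delta_rot": [0,0,0],"fingers": -1},{"travel": [-45,-34,0],"delta_rot": [0,0,0],"fingers": -1},{"travel": [-44,-41,0],"delta_rot": [0,0,0],"fingers": -1},{"travel": [0,0,0],"delta_rot": [0,0,0],"fingers": -1}]}}

```text
clock: 3.58
eef_pos: [541.2, -2.1, 248.7]
eef_rot: [-3.141, -0.001, 2.858]
wrist_force: [-0.6, 0.4, 0.3]
finger_gap: 94.2
```

```bash
cat > meas.py <<'E'
from h import *
np.set_printoptions(precision=1,suppress=True)
s=manip.read_state(); print(s['clock'],s['eef_pos'],np.round(s['eef_rot'],4),s['wrist_force'])
c=shot('wrist','wrist1.png'); P=cloud(c); np.save('P1.npy',P)
for t in ['scale_platform','zero_key_top','transit_lock_top','scale','eraser','pen_tray','stapler']:
    print(t,[(w(c,a['at']),round(a['confidence'],2)) for a in tip_of(t,'wrist')[:2]])
def mm(t):
    r=masks_of(t,'wrist'); 
    return r[0]['region'] if r else np.zeros((480,640),bool)
# lock & keys by height inside the scale region
X,Y,Z=P[...,0],P[...,1],P[...,2]
box=(X>430)&(X<690)&(Y>-140)&(Y<140)
for name,lo,hi in [('z36-44',37,45),('z47-75',47,75)]:
    m=(box&(Z>lo)&(Z<hi)).astype(np.uint8)
    n,l,st,_=cv2.connectedComponentsWithStats(m)
    for i in range(1,n):
        if st[i,4]<40: continue
        Q=P[l==i]; rr=cv2.minAreaRect(Q[:,:2].astype(np.float32)); print(name,st[i,4],'medz %.1f'%np.median(Q[:,2]),np.round(rr[0],1),np.round(rr[1],1),round(rr[2],1),'pix',st[i,:4])
print('desk z',np.nanmedian(Z[(X<430)]))
E
python3 meas.py
```

```text
3.575 [541.2  -2.1 248.7] [-3.1 -0.   2.9] [-0.6  0.4  0.3]
scale_platform []
zero_key_top [(array([488.4,  22.6,  42.5]), 0.75)]
transit_lock_top [(array([590. , -97. ,  54.5]), 0.59)]
scale [(array([563. , -19.6,  -2. ]), 0.89)]
eraser [(array([606.7,  17.6,  43.1]), 0.89)]
pen_tray [(array([ 411.5, -265.9,    3.4]), 0.68), (array([ 493.2, -301.3,    4. ]), 0.66)]
stapler [(array([521.7, 318.3,   0.8]), 0.81)]
z36-44 318 medz 42.3 [489.7  21. ] [18.8 18.6] 29.5 pix [316 154  20  21]
z36-44 262 medz 42.3 [496.9  60.1] [23.5 10. ] 79.3 pix [354 154  25  13]
z36-44 308 medz 42.4 [482.4 -18.3] [17. 17.] 79.6 pix [276 159  19  19]
z36-44 15301 medz 39.5 [589.1   3.6] [140.1 140.4] 79.4 pix [262 189 141 135]
z36-44 43 medz 42.2 [583.3 -92.4] [16.6  5.2] 49.3 pix [240 276  15  10]
z47-75 931 medz 51.4 [608.4  17. ] [52.1 20.7] 28.8 pix [330 254  46  45]
z47-75 277 medz 57.1 [587.9 -96.3] [17.8 17.6] 5.7 pix [235 279  19  20]
desk z -0.6012517859902573
```

View pics/wrist1.png

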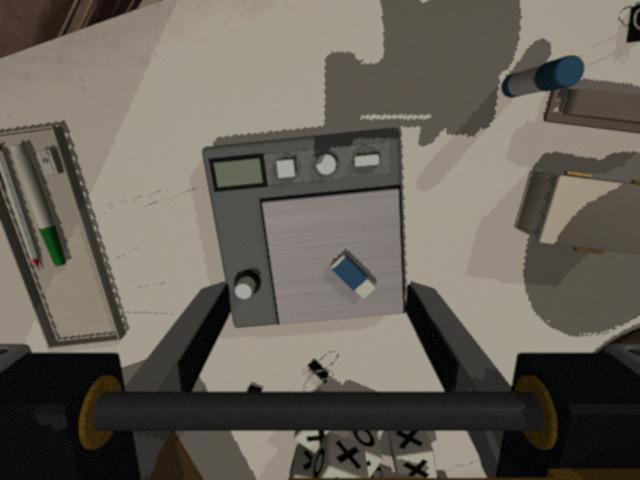

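The wrist view shows the keys at (286,168) square, (326,164) round and (367,160) bar, with the eraser at (353,275) and the lock at (245,285). The measured geometry fits the given sizes, so next I'll grasp the eraser.

```bash
cat > go.py <<'E'
# usage: go.py x y z yawdeg N  -> constant row (tool frame) repeated N times
import sys; from h import *
x,y,z,yaw=map(float,sys.argv[1:5]); N=int(sys.argv[5])
s=manip.read_state(); p=s['eef_pos']; a=s['eef_rot'][2]; print('now',np.round(p,1),np.round(np.degrees(s['eef_rot']),2))
d=(np.radians(yaw)-a+np.pi)%(2*np.pi)-np.pi
S=sum(np.exp(1j*d*k/N) for k in range(N))
t=((x-p[0])+1j*(y-p[1]))*np.exp(-1j*a)/S
print('row travel [%.2f, %.2f, %.2f] rotz %.2f  totals'%(t.real,-t.imag,(p[2]-z)/N,-np.degrees(d)/N), 'z',round(p[2]-z,1))
E
python3 - <<'E'
from h import *
P=np.load('P1.npy'); X,Y,Z=P[...,0],P[...,1],P[...,2]
m=(X>330)&(X<670)&(Y<-220)&(Y>-400)&(Z>11)&(Z<22); Q=P[m]; print(len(Q),cv2.minAreaRect(Q[:,:2].astype(np.float32)))
m=(X>400)&(X<640)&(Y>240)&(Z>40)&(Z<51); print(cv2.minAreaRect(P[m][:,:2].astype(np.float32)))
E
python3 go.py 608.4 17 100 208.8 5
```

```text
3986 ((493.0348205566406, -300.55126953125), (92.4037857055664, 250.470458984375), 80.69448852539062)
((566.57568359375, 277.4530029296875), (72.32306671142578, 151.8072052001953), 85.1959228515625)
now [540.    1.7 249.7] [1.7999e+02 2.0000e-02 1.6404e+02]
row travel [-14.11, 2.67, 29.95] rotz -8.95  totals z 149.7
```

```bash
python3 meas.py | grep -v '\[(' ; python3 meas.py | grep -v '\[('
python3 - <<'E'
from h import *
for i in range(4): print(manip.read_state()['clock'],np.round(manip.read_state()['eef_pos'],2)); camera('wrist')
E
```

```text
3.975 [540.    1.7 249.7] [3.1 0.  2.9] [-0.8 -1.   0.8]
z36-44 315 medz 42.4 [489.6  21.1] [19.4 18.6] 30.4 pix [313 156  20  21]
z36-44 261 medz 42.4 [496.9  60.3] [24. 10.] 79.6 pix [351 156  25  13]
z36-44 307 medz 42.4 [482.3 -18.2] [17. 17.] 79.1 pix [273 161  19  19]
z36-44 15145 medz 39.5 [589.    3.7] [140.1 140.2] 79.5 pix [259 191 140 134]
z36-44 41 medz 41.3 [583.3 -92.3] [16.3  5.6] 48.9 pix [237 277  15  10]
z47-75 915 medz 51.4 [608.4  17. ] [52.4 20.9] 28.3 pix [327 256  45  44]
z47-75 276 medz 56.9 [588.2 -96.6] [18.6 18. ] 66.5 pix [231 281  20  19]
desk z -0.6124263064265278
4.375 [540.2   0.8 249.5] [-3.1  0.   2.9] [ 0.1 -0.7 -0.1]
z36-44 315 medz 42.5 [489.6  21.5] [18.7 18.6] 74.2 pix [314 156  20  20]
z36-44 258 medz 42.4 [496.9  60. ] [23.6 10. ] 78.8 pix [351 156  25  12]
z36-44 306 medz 42.3 [482.4 -18.3] [17.  17.1] 79.0 pix [274 160  19  19]
z36-44 15170 medz 39.5 [589.    3.6] [140. 140.] 79.5 pix [259 190 141 135]
z36-44 43 medz 41.6 [583.4 -92.3] [16.8  5.1] 49.5 pix [237 277  16  10]
z47-75 920 medz 51.4 [608.5  16.9] [51.9 20.9] 28.3 pix [328 256  45  44]
z47-75 276 medz 57.2 [587.9 -96.6] [17.7 17.8] 12.0 pix [232 280  20  20]
desk z -0.605514693458872
4.775 [540.24   0.8  249.44]
4.825 [540.25   0.81 249.44]
4.875 [540.24   0.83 249.43]
4.925 [540.24   0.83 249.44]
```

```bash
python3 go.py 608.4 17 100 208.4 5
```

```text
now [540.2   0.8 249.4] [-180.     -0.    163.97]
row travel [-14.06, 2.89, 29.89] rotz -8.89  totals z 149.4
```

Request:
{"name": "send_rows", "arguments": {"plan": [{"travel": [-14.1,2.9,29.9],"delta_rot": [0,0,-8.9],"fingers": 0},{"travel": [-14.1,2.9,29.9],"delta_rot": [0,0,-8.9],"fingers": 0},{"travel": [-14.1,2.9,29.9],"delta_rot": [0,0,-8.9],"fingers": 0},{"travel": [-14.1,2.9,29.9],"delta_rot": [0,0,-8.9],"fingers": 0},{"travel": [-14.1,2.9,29.9],"delta_rot": [0,0,-8.9],"fingers": 0},{"travel": [0,0,0],"delta_rot": [0,0,0],"fingers": 0},{"travel": [0,0,0],"delta_rot": [0,0,0],"fingers": 0},{"travel": [0,0,0],"delta_rot": [0,0,0],"fingers": 0}]}}

```text
clock: 5.98
eef_pos: [608.9, 16.8, 101.6]
eef_rot: [-3.141, 0.002, -2.647]
wrist_force: [-0.3, 0.1, -0.1]
finger_gap: 47.4
```

```bash
python3 go.py 608.4 17 61.8 208.4 4
```

```text
now [608.9  16.8 101.6] [-1.7994e+02  1.1000e-01 -1.5166e+02]
row travel [0.09, 0.10, 9.94] rotz -0.02  totals z 39.8
```

Request:
{"name": "send_rows", "arguments": {"plan": [{"travel": [0.4,0.4,14],"delta_rot": [0,0,0],"fingers": 0},{"travel": [0,0,12],"delta_rot": [0,0,0],"fingers": 0},{"travel": [0,0,8],"delta_rot": [0,0,0],"fingers": 0},{"travel": [0,0,4],"delta_rot": [0,0,0],"fingers": 0},{"travel": [0,0,0],"delta_rot": [0,0,0],"fingers": 0},{"travel": [0,0,0],"delta_rot": [0,0,0],"fingers": 0}], "grip_force": 12}}

```text
clock: 6.72
eef_pos: [608.2, 17.3, 62.3]
eef_rot: [-3.141, 0.001, -2.645]
wrist_force: [-0.3, -0.5, -0.5]
finger_gap: 47.2
```

```bash
python3 go.py 608.4 17 61.8 208.4 1
```

```text
now [608.2  17.3  62.3] [-1.7998e+02  3.0000e-02 -1.5153e+02]
row travel [-0.02, -0.30, 0.49] rotz 0.07  totals z 0.5
```

Close, then lift to about 110.

Request:
{"name": "send_rows", "arguments": {"plan": [{"travel": [0,0,0.5],"delta_rot": [0,0,0],"fingers": 1},{"travel": [0,0,0],"delta_rot": [0,0,0],"fingers": 1},{"travel": [0,0,0],"delta_rot": [0,0,0],"fingers": 1},{"travel": [0,0,0],"delta_rot": [0,0,0],"fingers": 1},{"travel": [0,0,0],"delta_rot": [0,0,0],"fingers": 1},{"travel": [0,0,-8],"delta_rot": [0,0,0],"fingers": 1},{"travel": [0,0,-20],"delta_rot": [0,0,0],"fingers": 1},{"travel": [0,0,-20],"delta_rot": [0,0,0],"fingers": 1}]}}

```text
clock: 7.72
eef_pos: [608.3, 17.3, 111.4]
eef_rot: [-3.141, 0.001, -2.645]
wrist_force: [0.3, 0.5, -0.0]
finger_gap: 20.6
```

```bash
python3 go.py 577 -314.7 70 170.7 8
```

```text
now [608.3  17.3 111.4] [-1.7997e+02  5.0000e-02 -1.5153e+02]
row travel [12.64, -40.51, 5.18] rotz 4.72  totals z 41.4
```

Request:
{"name": "send_rows", "arguments": {"plan": [{"travel": [12.6,-40.5,0],"delta_rot": [0,0,4.7],"fingers": 1},{"travel": [12.6,-40.5,0],"delta_rot": [0,0,4.7],"fingers": 1},{"travel": [12.6,-40.5,0],"delta_rot": [0,0,4.7],"fingers": 1},{"travel": [12.6,-40.5,0],"delta_rot": [0,0,4.7],"fingers": 1},{"travel": [12.6,-40.5,0],"delta_rot": [0,0,4.7],"fingers": 1},{"travel": [12.6,-40.5,0],"delta_rot": [0,0,4.7],"fingers": 1},{"travel": [12.6,-40.5,0],"delta_rot": [0,0,4.7],"fingers": 1},{"travel": [12.6,-40.5,0],"delta_rot": [0,0,4.7],"fingers": 1},{"travel": [0,0,25],"delta_rot": [0,0,0],"fingers": 1},{"travel": [0,0,15],"delta_rot": [0,0,0],"fingers": 1},{"travel": [0,0,0],"delta_rot": [0,0,0],"fingers": 1},{"travel": [0,0,0],"delta_rot": [0,0,0],"fingers": 1}]}}

```text
clock: 9.22
eef_pos: [578.1, -314.5, 70.6]
eef_rot: [-3.141, 0.001, 2.983]
wrist_force: [0.1, 0.7, -0.6]
finger_gap: 20.6
```

```bash
python3 go.py 577 -314.3 24.3 170.7 5
python3 - <<'E'
from h import *
c=shot('scene'); 
print([(np.round(w(c,a['at']),1),round(a['confidence'],2)) for a in tip_of('eraser','scene')[:2]])
cv2.imwrite('pics/t.png',cv2.resize(c['color'][250:400,280:480,::-1],None,fx=3,fy=3))
E
```

```text
now [ 578.1 -314.5   70.6] [-1.7997e+02  6.0000e-02  1.7091e+02]
row travel [0.22, -0.00, 9.25] rotz 0.04  totals z 46.3
[(array([ 583.4, -317.6,   43.9]), 0.52)]
```

View pics/t.png

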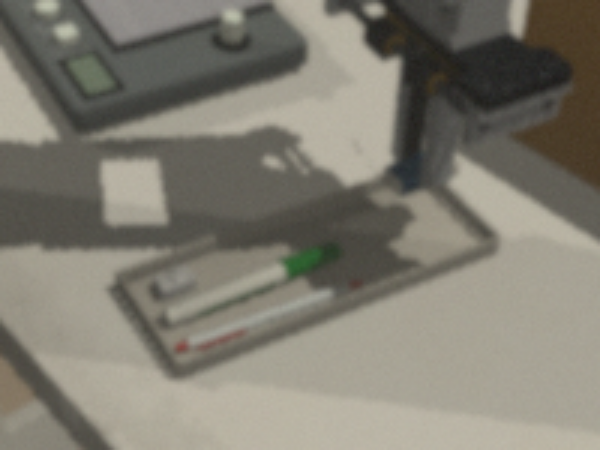

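The crop shows the eraser held over the bare far end of the tray at about (410,170), with the pens and sharpener undisturbed. Before lowering, I'll check clearance to the carton.

Run:
```python
from h import *
c=shot('scene'); P=cloud(c); X,Y,Z=P[...,0],P[...,1],P[...,2]
u=np.mgrid[:480,:640][1]; m=(Z>80)&(Z<330)&(u>445)&(Y>-700)&(X<1000)
Q=P[m]; print(len(Q),Q.min(0),Q.max(0)); k=Q[Q[:,0].argsort()[:5]]; print(k); 
for y0 in range(-500,-150,50):
    q=Q[(Q[:,1]>y0)&(Q[:,1]<y0+50)]; print(y0,len(q), q[:,0].min() if len(q) else None)
```

```text
19034 [ 540.16481311 -580.8695404    80.01263426] [ 967.73920169 -265.64841348  329.97148951]
[[ 540.16481311 -400.45570969  184.62912189]
 [ 540.21164302 -400.07390552  186.59555687]
 [ 541.00605099 -398.78038817  189.84653719]
 [ 542.02566883 -400.44230648  188.20891966]
 [ 542.258886   -398.17568504  186.63687378]]
-500 3136 717.0216949274196
-450 3026 540.164813105072
-400 3477 541.0060509934434
-350 2306 580.4570827241681
-300 924 703.9255630597378
-250 0 None
-200 0 None
```

The carton begins at x≈704, clear of the gripper, so I'll lower and release.

Request:
{"name": "send_rows", "arguments": {"plan": [{"travel": [1,0,12],"delta_rot": [0,0,0],"fingers": 1},{"travel": [0,0,12],"delta_rot": [0,0,0],"fingers": 1},{"travel": [0,0,11],"delta_rot": [0,0,0],"fingers": 1},{"travel": [0,0,8],"delta_rot": [0,0,0],"fingers": 1},{"travel": [0,0,2.5],"delta_rot": [0,0,0],"fingers": 1},{"travel": [0,0,0],"delta_rot": [0,0,0],"fingers": 1},{"travel": [0,0,0],"delta_rot": [0,0,0],"fingers": 1}]}}

```text
clock: 10.25
eef_pos: [576.7, -314.6, 24.3]
eef_rot: [-3.141, 0.001, 2.982]
wrist_force: [-0.6, 0.7, 0.2]
finger_gap: 20.2
```

Request:
{"name": "send_rows", "arguments": {"plan": [{"travel": [0,0,0.4],"delta_rot": [0,0,0],"fingers": 1},{"travel": [0,0,0],"delta_rot": [0,0,0],"fingers": 0.3},{"travel": [0,0,0],"delta_rot": [0,0,0],"fingers": 0.2},{"travel": [0,0,0],"delta_rot": [0,0,0],"fingers": 0.2},{"travel": [0,0,-10],"delta_rot": [0,0,0],"fingers": 0.2},{"travel": [0,0,-30],"delta_rot": [0,0,0],"fingers": 0.2},{"travel": [0,0,-50],"delta_rot": [0,0,0],"fingers": 0.2},{"travel": [0,0,-10],"delta_rot": [0,0,0],"fingers": 0.2},{"travel": [0,0,0],"delta_rot": [0,0,0],"fingers": 0.2}]}}

```text
clock: 11.38
eef_pos: [576.6, -314.6, 124.2]
eef_rot: [-3.141, 0.001, 2.982]
wrist_force: [-0.1, -0.2, -0.5]
finger_gap: 38.0
```

```bash
python3 go.py 588.2 -96.8 122 79.4 9;python3 go.py 588.2 -96.8 122 259.4 9
python3 - <<'E'
from h import *
c=shot('wrist'); P=cloud(c); r=masks_of('eraser','wrist')
for a in r[:2]:
    Q=P[a['region']]; Q=Q[~np.isnan(Q[:,0])]; print(a['confidence'],np.median(Q,0),np.percentile(Q[:,2],[5,95]),cv2.minAreaRect(Q[:,:2].astype(np.float32)))
E
```

```text
now [ 576.6 -314.6  124.2] [-1.7997e+02  6.0000e-02  1.7087e+02]
row travel [19.64, 18.49, 0.25] rotz 10.16  totals z 2.2
now [ 576.6 -314.6  124.2] [-1.7997e+02  6.0000e-02  1.7087e+02]
row travel [-14.70, 22.40, 0.25] rotz -9.84  totals z 2.2
0.88 [ 574.19871822 -314.29950108   13.23645465] [11.64748366 14.49760267] ((576.3541870117188, -314.32208251953125), (20.001333236694336, 51.330989837646484), 80.29839324951172)
0.65 [ 449.54946913 -322.25292514    9.03808192] [ 6.98992401 10.64577559] ((458.1825256347656, -325.0366516113281), (10.502317428588867, 109.78264617919922), 79.75408172607422)
```

Request:
{"name": "send_rows", "arguments": {"plan": [{"travel": [19.6,18.5,0],"delta_rot": [0,0,10.16],"fingers": 0.2},{"travel": [19.6,18.5,0],"delta_rot": [0,0,10.16],"fingers": 0.2},{"travel": [19.6,18.5,0],"delta_rot": [0,0,10.16],"fingers": 0.2},{"travel": [19.6,18.5,0],"delta_rot": [0,0,10.16],"fingers": 0.2},{"travel": [19.6,18.5,0],"delta_rot": [0,0,10.16],"fingers": 0.2},{"travel": [19.6,18.5,0],"delta_rot": [0,0,10.16],"fingers": 0.2},{"travel": [19.6,18.5,0],"delta_rot": [0,0,10.16],"fingers": 0.2},{"travel": [19.6,18.5,0],"delta_rot": [0,0,10.16],"fingers": 0.2},{"travel": [19.6,18.5,0],"delta_rot": [0,0,10.16],"fingers": 0.2},{"travel": [0,0,10],"delta_rot": [0,0,0],"fingers": 0.2},{"travel": [0,0,10],"delta_rot": [0,0,0],"fingers": 0.2},{"travel": [0,0,0],"delta_rot": [0,0,0],"fingers": 0.2},{"travel": [0,0,0],"delta_rot": [0,0,0],"fingers": 0.2}]}}

```text
clock: 13.1
eef_pos: [588.1, -97.5, 103.6]
eef_rot: [-3.142, 0.0, 1.387]
wrist_force: [0.3, 0.7, 0.6]
finger_gap: 37.7
```

```bash
python3 go.py 588.2 -96.8 59.5 79.4 4
```

```text
now [588.1 -97.5 103.6] [-180.      0.     79.44]
row travel [0.17, -0.01, 11.03] rotz 0.01  totals z 44.1
```

Request:
{"name": "send_rows", "arguments": {"plan": [{"travel": [0.7,0,14],"delta_rot": [0,0,0],"fingers": 0.2},{"travel": [0,0,13],"delta_rot": [0,0,0],"fingers": 0.2},{"travel": [0,0,11],"delta_rot": [0,0,0],"fingers": 0.2},{"travel": [0,0,6],"delta_rot": [0,0,0],"fingers": 0.2},{"travel": [0,0,0],"delta_rot": [0,0,0],"fingers": 0.2},{"travel": [0,0,0],"delta_rot": [0,0,0],"fingers": 1},{"travel": [0,0,0],"delta_rot": [0,0,0],"fingers": 1},{"travel": [0,0,0],"delta_rot": [0,0,0],"fingers": 1},{"travel": [0,0,0],"delta_rot": [0,0,0],"fingers": 1},{"travel": [0,0,0],"delta_rot": [0,0,0],"fingers": 1}], "grip_force": 35}}

```text
clock: 14.35
eef_pos: [589.1, -96.4, 60.0]
eef_rot: [3.14, 0.0, 1.386]
wrist_force: [5.6, -0.7, -0.2]
finger_gap: 17.5
```

Request:
{"name": "send_rows", "arguments": {"plan": [{"travel": [0,0,-2],"delta_rot": [0,0,0],"fingers": 1},{"travel": [0,0,-2],"delta_rot": [0,0,0],"fingers": 1},{"travel": [0,0,-2],"delta_rot": [0,0,0],"fingers": 1},{"travel": [0,0,-2],"delta_rot": [0,0,0],"fingers": 1},{"travel": [0,0,-1.5],"delta_rot": [0,0,0],"fingers": 1},{"travel": [0,0,-1.5],"delta_rot": [0,0,0],"fingers": 1},{"travel": [0,0,0],"delta_rot": [0,0,0],"fingers": 1},{"travel": [0,0,0],"delta_rot": [0,0,0],"fingers": 1}]}}

```text
clock: 15.35
eef_pos: [589.0, -96.4, 70.1]
eef_rot: [3.14, -0.0, 1.386]
wrist_force: [10.8, -1.2, -7.1]
finger_gap: 16.9
```

Request:
{"name": "send_rows", "arguments": {"plan": [{"travel": [0,0,0],"delta_rot": [0,0,0],"fingers": 0.2},{"travel": [0,0,0],"delta_rot": [0,0,0],"fingers": 0.2},{"travel": [0,0,0],"delta_rot": [0,0,0],"fingers": 0.2},{"travel": [0,0,-10],"delta_rot": [0,0,0],"fingers": 0.2},{"travel": [0,0,-30],"delta_rot": [0,0,0],"fingers": 0.2},{"travel": [0,0,-50],"delta_rot": [0,0,0],"fingers": 0.2},{"travel": [0,0,-20],"delta_rot": [0,0,0],"fingers": 0.2},{"travel": [0,0,0],"delta_rot": [0,0,0],"fingers": 1}]}}

```text
clock: 16.35
eef_pos: [589.0, -96.4, 182.5]
eef_rot: [3.138, 0.0, 1.386]
wrist_force: [0.9, -0.1, -0.0]
finger_gap: 30.7
```

```bash
python3 - <<'E'
from h import *
for n in ['scene','wrist']:
    c=shot(n); P=cloud(c); d=np.hypot(P[...,0]-588,P[...,1]+97); 
    q=P[(d<14)&(P[...,2]<110)&(P[...,2]>30)]; print(n,len(q),np.percentile(q[:,2],[50,80,90,95,98]) if len(q) else '')
E
python3 go.py 489.6 21.1 75 79.4 7
```

```text
scene 134 [49.98973989 64.73564242 66.4643272  67.0178516  68.05702065]
wrist 900 [58.67028088 67.46387024 67.90136315 68.254083   68.60130373]
now [588.1 -96.1 179.8] [-179.94   -0.     79.43]
row travel [13.88, -16.91, 14.97] rotz 0.00  totals z 104.8
```

The lock top now measures 68 mm, so it is up. Next I'll move over the round key with the fingers shut.

Request:
{"name": "send_rows", "arguments": {"plan": [{"travel": [13.9,-16.9,0],"delta_rot": [0,0,0],"fingers": 1},{"travel": [13.9,-16.9,10],"delta_rot": [0,0,0],"fingers": 1},{"travel": [13.9,-16.9,10],"delta_rot": [0,0,0],"fingers": 1},{"travel": [13.9,-16.9,10],"delta_rot": [0,0,0],"fingers": 1},{"travel": [13.9,-16.9,15],"delta_rot": [0,0,0],"fingers": 1},{"travel": [13.9,-16.9,15],"delta_rot": [0,0,0],"fingers": 1},{"travel": [13.9,-16.9,15],"delta_rot": [0,0,0],"fingers": 1},{"travel": [0,0,15],"delta_rot": [0,0,0],"fingers": 1},{"travel": [0,0,10],"delta_rot": [0,0,0],"fingers": 1},{"travel": [0,0,4],"delta_rot": [0,0,0],"fingers": 1},{"travel": [0,0,0],"delta_rot": [0,0,0],"fingers": 1},{"travel": [0,0,0],"delta_rot": [0,0,0],"fingers": 1},{"travel": [0,0,0],"delta_rot": [0,0,0],"fingers": 1}]}}

```text
clock: 18.08
eef_pos: [490.2, 21.0, 76.9]
eef_rot: [3.141, -0.0, 1.386]
wrist_force: [-0.3, 0.3, -0.6]
finger_gap: 0.1
```

```bash
python3 go.py 489.6 21.1 64.5 79.4 2
```

```text
now [490.2  21.   76.9] [179.96  -0.    79.43]
row travel [-0.02, -0.31, 6.18] rotz 0.01  totals z 12.4
```

Request:
{"name": "send_rows", "arguments": {"plan": [{"travel": [0,-0.6,6],"delta_rot": [0,0,0],"fingers": 1},{"travel": [0,0,4],"delta_rot": [0,0,0],"fingers": 1},{"travel": [0,0,2],"delta_rot": [0,0,0],"fingers": 1},{"travel": [0,0,0],"delta_rot": [0,0,0],"fingers": 1},{"travel": [0,0,0],"delta_rot": [0,0,0],"fingers": 1},{"travel": [0,0,0],"delta_rot": [0,0,0],"fingers": 1}]}}

```text
clock: 18.82
eef_pos: [489.5, 21.2, 64.7]
eef_rot: [3.141, -0.0, 1.386]
wrist_force: [-0.5, -0.9, -0.1]
finger_gap: 0.4
```

Request:
{"name": "send_rows", "arguments": {"plan": [{"travel": [0,0,0.5],"delta_rot": [0,0,0],"fingers": 1},{"travel": [0,0,0.5],"delta_rot": [0,0,0],"fingers": 1},{"travel": [0,0,0],"delta_rot": [0,0,0],"fingers": 1}]}}

```text
clock: 19.2
eef_pos: [489.4, 21.2, 63.5]
eef_rot: [-3.142, 0.0, 1.386]
wrist_force: [-1.0, -0.6, -0.3]
finger_gap: 0.2
```

Request:
{"name": "send_rows", "arguments": {"plan": [{"travel": [0,0,0.5],"delta_rot": [0,0,0],"fingers": 1},{"travel": [0,0,0.5],"delta_rot": [0,0,0],"fingers": 1},{"travel": [0,0,0],"delta_rot": [0,0,0],"fingers": 1}]}}

```text
clock: 19.58
eef_pos: [489.4, 21.2, 62.5]
eef_rot: [-3.142, 0.0, 1.386]
wrist_force: [-0.2, -0.4, 0.9]
finger_gap: 0.5
```

Request:
{"name": "send_rows", "arguments": {"plan": [{"travel": [0,0,0.5],"delta_rot": [0,0,0],"fingers": 1},{"travel": [0,0,0],"delta_rot": [0,0,0],"fingers": 1}]}}

```text
clock: 19.82
eef_pos: [489.5, 21.2, 62.1]
eef_rot: [3.142, -0.0, 1.386]
wrist_force: [-0.5, -0.1, 1.3]
finger_gap: 0.6
```

Request:
{"name": "send_rows", "arguments": {"plan": [{"travel": [0,0,0.5],"delta_rot": [0,0,0],"fingers": 1},{"travel": [0,0,0],"delta_rot": [0,0,0],"fingers": 1}]}}

```text
clock: 20.08
eef_pos: [489.5, 21.2, 61.6]
eef_rot: [3.141, -0.0, 1.386]
wrist_force: [0.0, 0.2, 3.2]
finger_gap: 0.2
```

Request:
{"name": "send_rows", "arguments": {"plan": [{"travel": [0,0,0.5],"delta_rot": [0,0,0],"fingers": 1},{"travel": [0,0,0],"delta_rot": [0,0,0],"fingers": 1}]}}

```text
clock: 20.32
eef_pos: [489.5, 21.2, 61.1]
eef_rot: [3.142, 0.0, 1.386]
wrist_force: [-1.9, -0.1, 3.9]
finger_gap: 0.4
```

Request:
{"name": "send_rows", "arguments": {"plan": [{"travel": [0,0,0.5],"delta_rot": [0,0,0],"fingers": 1},{"travel": [0,0,0],"delta_rot": [0,0,0],"fingers": 1}]}}

```text
clock: 20.58
eef_pos: [489.4, 21.2, 60.5]
eef_rot: [3.142, 0.0, 1.386]
wrist_force: [-0.4, -0.5, 4.1]
finger_gap: 0.7
```

Request:
{"name": "send_rows", "arguments": {"plan": [{"travel": [0,0,0.5],"delta_rot": [0,0,0],"fingers": 1},{"travel": [0,0,0],"delta_rot": [0,0,0],"fingers": 1}]}}

```text
clock: 20.82
eef_pos: [489.5, 21.2, 60.0]
eef_rot: [3.141, -0.0, 1.386]
wrist_force: [-0.1, 0.4, 3.5]
finger_gap: 0.8
```

Request:
{"name": "send_rows", "arguments": {"plan": [{"travel": [0,0,0.4],"delta_rot": [0,0,0],"fingers": 1},{"travel": [0,0,0],"delta_rot": [0,0,0],"fingers": 1}]}}

```text
clock: 21.08
eef_pos: [489.5, 21.2, 59.6]
eef_rot: [3.142, -0.0, 1.386]
wrist_force: [0.2, 0.2, 3.0]
finger_gap: 0.5
```

Request:
{"name": "send_rows", "arguments": {"plan": [{"travel": [0,0,0.4],"delta_rot": [0,0,0],"fingers": 1},{"travel": [0,0,0],"delta_rot": [0,0,0],"fingers": 1}]}}

```text
clock: 21.32
eef_pos: [489.5, 21.2, 59.2]
eef_rot: [3.141, -0.0, 1.386]
wrist_force: [0.9, 0.9, 3.2]
finger_gap: 0.4
```

Request:
{"name": "send_rows", "arguments": {"plan": [{"travel": [0,0,0.3],"delta_rot": [0,0,0],"fingers": 1},{"travel": [0,0,0],"delta_rot": [0,0,0],"fingers": 1}]}}

```text
clock: 21.58
eef_pos: [489.5, 21.2, 58.9]
eef_rot: [3.142, -0.0, 1.386]
wrist_force: [0.3, -0.7, 2.5]
finger_gap: 0.3
```

Contact was near 62.6 mm. The force peaked at about 4.1 N and has fallen to about 2.5 N at roughly 3.7 mm depth, so the dome has clicked. I'll release it now.

Request:
{"name": "send_rows", "arguments": {"plan": [{"travel": [0,0,-2],"delta_rot": [0,0,0],"fingers": 1},{"travel": [0,0,-4],"delta_rot": [0,0,0],"fingers": 1},{"travel": [0,0,-20],"delta_rot": [0,0,0],"fingers": 1},{"travel": [0,0,-50],"delta_rot": [0,0,0],"fingers": 1},{"travel": [0,0,-50],"delta_rot": [0,0,0],"fingers": 0},{"travel": [0,0,-35],"delta_rot": [0,0,0],"fingers": 0},{"travel": [0,0,0],"delta_rot": [0,0,0],"fingers": 0}]}}

```text
clock: 22.45
eef_pos: [490.1, 21.2, 222.3]
eef_rot: [3.137, -0.001, 1.386]
wrist_force: [0.1, -0.5, -0.2]
finger_gap: 26.9
```

```bash
python3 go.py 522 316 220 67.3 9
python3 - <<'E'
from h import *
for n in ['scene','side','wrist']:
    c=shot(n); P=cloud(c); X,Y,Z=P[...,0],P[...,1],P[...,2]
    m=(X>400)&(X<1000)&(Y>150)&(Y<650)&(Z>100)&(Z<900); q=P[m]
    print(n,len(q)); 
    for z0 in range(100,900,100):
        k=q[(q[:,2]>z0)&(q[:,2]<z0+100)]
        if len(k)>20: print(z0,len(k),np.round(np.percentile(k,2,0)),np.round(np.percentile(k,98,0)))
    m=np.hypot(X-489.6,Y-21.2)<8; 
    if n=='wrist' and m.any(): print('key',np.nanmedian(Z[m]))
E
```

```text
now [490.1  21.2 222.3] [ 1.7977e+02 -4.0000e-02  7.9430e+01]
row travel [32.53, -5.61, 0.26] rotz 1.35  totals z 2.3
scene 2318
100 351 [886. 335. 102.] [927. 382. 196.]
200 301 [906. 372. 202.] [935. 417. 299.]
300 363 [917. 404. 304.] [951. 454. 397.]
400 1122 [759. 154. 406.] [942. 460. 492.]
500 181 [712. 151. 507.] [742. 197. 562.]
side 11108
100 538 [884. 340. 102.] [923. 396. 198.]
200 552 [905. 378. 203.] [924. 427. 298.]
300 713 [916. 409. 302.] [932. 463. 398.]
400 1878 [736. 207. 409.] [937. 475. 499.]
500 5515 [718. 155. 503.] [911. 380. 598.]
600 1912 [754. 155. 601.] [887. 291. 638.]
wrist 0
key 42.42113050309311
```

Request:
{"name": "send_rows", "arguments": {"plan": [{"travel": [32.5,-5.6,0],"delta_rot": [0,0,1.35],"fingers": 0},{"travel": [32.5,-5.6,0],"delta_rot": [0,0,1.35],"fingers": 0},{"travel": [32.5,-5.6,0],"delta_rot": [0,0,1.35],"fingers": 0},{"travel": [32.5,-5.6,0],"delta_rot": [0,0,1.35],"fingers": 0},{"travel": [32.5,-5.6,0],"delta_rot": [0,0,1.35],"fingers": 0},{"travel": [32.5,-5.6,0],"delta_rot": [0,0,1.35],"fingers": 0},{"travel": [32.5,-5.6,0],"delta_rot": [0,0,1.35],"fingers": 0},{"travel": [32.5,-5.6,0],"delta_rot": [0,0,1.35],"fingers": 0},{"travel": [32.5,-5.6,0],"delta_rot": [0,0,1.35],"fingers": 0},{"travel": [0,0,0],"delta_rot": [0,0,0],"fingers": 0},{"travel": [0,0,0],"delta_rot": [0,0,0],"fingers": 0},{"travel": [0,0,0],"delta_rot": [0,0,0],"fingers": 0}]}}

```text
clock: 24.1
eef_pos: [521.4, 314.9, 219.7]
eef_rot: [-3.141, 0.0, 1.174]
wrist_force: [-0.2, 0.7, 0.2]
finger_gap: 47.1
```

```bash
python3 - <<'E'
from h import *
np.set_printoptions(precision=1,suppress=True)
c=shot('wrist','w2.png'); P=cloud(c); X,Y,Z=P[...,0],P[...,1],P[...,2]
print(T_tool()[:3,3])
for t in ['stapler','lid_box','glue_stick','binder_clip_0']:
    print(t,[(w(c,a['at']),round(a['confidence'],2)) for a in tip_of(t,'wrist')[:2]])
r=masks_of('stapler','wrist')[0]; m=cv2.dilate(r['region'].astype(np.uint8),np.ones((9,9)))>0
for lo,hi in [(2,12),(36,60),(2,60)]:
    k=m&(Z>lo)&(Z<hi); n,l,st,_=cv2.connectedComponentsWithStats(k.astype(np.uint8))
    i=1+st[1:,4].argmax(); Q=P[l==i]; print(lo,hi,len(Q),'z',np.percentile(Q[:,2],[5,50,95]),cv2.minAreaRect(Q[:,:2].astype(np.float32)))
E
python3 go.py 522 316 110 67.3 3
```

```text
[521.4 315.  219.9]
stapler [(array([525.1, 315.4,  -1.4]), 0.8), (array([489.5,  22.7,  43. ]), 0.33)]
lid_box [(array([615.4, 270.8,  -0.5]), 0.78)]
glue_stick [(array([470.1, 231.2,   0.7]), 0.81)]
binder_clip_0 [(array([450.3, 354.9,  -1.5]), 0.79), (array([489. ,  22.8,  41.9]), 0.29)]
2 12 1107 z [5.9 8.  9.5] ((523.620361328125, 318.27716064453125), (129.41921997070312, 34.00891876220703), 67.3924331665039)
36 60 2977 z [41.  46.1 48.6] ((522.8386840820312, 316.43048095703125), (120.28135681152344, 22.46392250061035), 67.1349105834961)
2 60 4209 z [ 7.1 44.8 48.4] ((523.620361328125, 318.27716064453125), (129.41921997070312, 34.00891876220703), 67.3924331665039)
now [521.4 315.5 220.1] [ 1.7999e+02 -1.0000e-02  6.7260e+01]
row travel [0.23, 0.11, 36.69] rotz -0.01  totals z 110.1
```

View pics/w2.png

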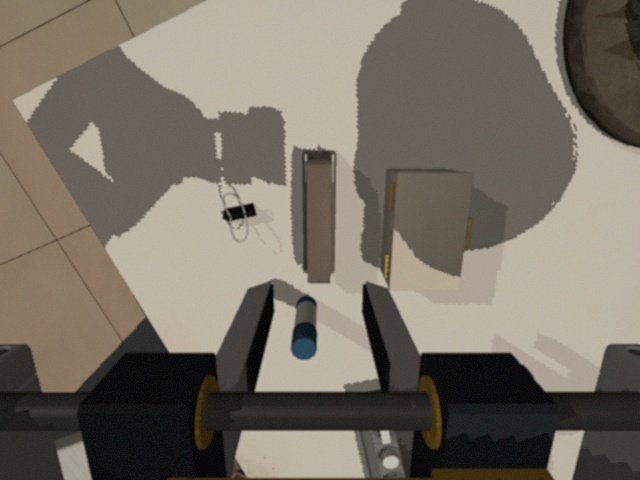

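The view shows the stapler at (318,215) between the fingers, the lid box at (430,225), the clip at (238,212) and the glue stick at (304,330), all clear. I'll descend now.

```bash
python3 go.py 523.6 318.3 37 67.3 1
```

```text
now [521.4 315.5 220.1] [ 1.7999e+02 -1.0000e-02  6.7260e+01]
row travel [3.42, 0.92, 183.08] rotz -0.04  totals z 183.1
```

Request:
{"name": "send_rows", "arguments": {"plan": [{"travel": [3.4,1.0,35],"delta_rot": [0,0,0],"fingers": 0},{"travel": [0,0,45],"delta_rot": [0,0,0],"fingers": 0},{"travel": [0,0,40],"delta_rot": [0,0,0],"fingers": 0},{"travel": [0,0,0],"delta_rot": [0,0,0],"fingers": 0},{"travel": [0,0,0],"delta_rot": [0,0,0],"fingers": 0}]}}

```text
clock: 25.02
eef_pos: [524.3, 318.9, 101.8]
eef_rot: [3.14, -0.002, 1.174]
wrist_force: [0.4, -0.3, 1.0]
finger_gap: 47.2
```

```bash
python3 go.py 523.6 318.3 37 67.3 1
```

```text
now [524.3 318.9 101.8] [ 1.7992e+02 -1.0000e-01  6.7280e+01]
row travel [-0.80, -0.47, 64.83] rotz -0.02  totals z 64.8
```

Request:
{"name": "send_rows", "arguments": {"plan": [{"travel": [-0.4,-0.2,20],"delta_rot": [0,0,0],"fingers": 0},{"travel": [0,0,22],"delta_rot": [0,0,0],"fingers": 0},{"travel": [0,0,16],"delta_rot": [0,0,0],"fingers": 0},{"travel": [0,0,5],"delta_rot": [0,0,0],"fingers": 0},{"travel": [0,0,0],"delta_rot": [0,0,0],"fingers": 0},{"travel": [0,0,0],"delta_rot": [0,0,0],"fingers": 0},{"travel": [0,0,0],"delta_rot": [0,0,0],"fingers": 0}], "grip_force": 30}}

```text
clock: 25.9
eef_pos: [523.5, 318.4, 37.6]
eef_rot: [3.141, -0.001, 1.174]
wrist_force: [-0.2, 0.2, 1.2]
finger_gap: 46.6
```

Request:
{"name": "send_rows", "arguments": {"plan": [{"travel": [0,0,0],"delta_rot": [0,0,0],"fingers": 1},{"travel": [0,0,0],"delta_rot": [0,0,0],"fingers": 1},{"travel": [0,0,0],"delta_rot": [0,0,0],"fingers": 1},{"travel": [0,0,0],"delta_rot": [0,0,0],"fingers": 1},{"travel": [0,0,0],"delta_rot": [0,0,0],"fingers": 1}]}}

```text
clock: 26.52
eef_pos: [523.3, 318.2, 36.9]
eef_rot: [3.142, 0.0, 1.174]
wrist_force: [0.9, -0.8, -0.8]
finger_gap: 21.9
```

Gripped at 21.9 mm, which matches the 22 mm arm. Lift straight up.

Request:
{"name": "send_rows", "arguments": {"plan": [{"travel": [0,0,-5],"delta_rot": [0,0,0],"fingers": 1},{"travel": [0,0,-15],"delta_rot": [0,0,0],"fingers": 1},{"travel": [0,0,-30],"delta_rot": [0,0,0],"fingers": 1},{"travel": [0,0,-35],"delta_rot": [0,0,0],"fingers": 1},{"travel": [0,0,-35],"delta_rot": [0,0,0],"fingers": 1},{"travel": [0,0,-15],"delta_rot": [0,0,0],"fingers": 1},{"travel": [0,0,0],"delta_rot": [0,0,0],"fingers": 1},{"travel": [0,0,0],"delta_rot": [0,0,0],"fingers": 1}]}}

```text
clock: 27.52
eef_pos: [522.8, 318.0, 170.5]
eef_rot: [-3.14, 0.002, 1.174]
wrist_force: [-0.8, -0.1, -1.3]
finger_gap: 22.2
```

```bash
python3 - <<'E'
from h import *
print(manip.read_state()['wrist_force'],manip.read_state()['finger_gap'])
c=shot('wrist'); P=cloud(c); X,Y,Z=P[...,0],P[...,1],P[...,2]; T=T_tool()
r=masks_of('stapler','wrist')[0]; Q=P[r['region']&(Z>100)]; L=(Q-T[:3,3])@T[:3,:3]
print(r['confidence'],len(Q),np.percentile(L,[1,50,99],0))
# pitch of base rim/arm: fit of tool z against tool x for the base points
for lo,hi in [(-20,10),(24,45)]:
    k=L[(L[:,2]>lo)&(L[:,2]<hi)]; print(lo,len(k), np.polyfit(k[:,0],k[:,2],1) if len(k)>30 else '')
E
python3 go.py 589 3.7 130 79.4 9
```

```text
[-0.82351483 -0.05003016 -1.30418897] 22.23575131382768
0.7 12402 [[-5.26439882e+01 -1.62253852e+01 -1.22492086e+01]
 [ 2.43936956e+01 -4.05702157e-02 -8.92940228e+00]
 [ 6.38198470e+01  1.63200526e+01  3.06698909e+01]]
-20 10302 [ 0.08085983 -9.9688951 ]
24 2024 [-2.28034255e-03  2.89216057e+01]
now [522.9 318.  170.5] [-1.7992e+02  1.0000e-01  6.7280e+01]
row travel [-31.20, 17.45, 4.50] rotz -1.35  totals z 40.5
```

Request:
{"name": "send_rows", "arguments": {"plan": [{"travel": [-16,9,0],"delta_rot": [0,0,0],"fingers": 1},{"travel": [-31.2,17.4,0],"delta_rot": [0,0,-1.5],"fingers": 1},{"travel": [-31.2,17.4,0],"delta_rot": [0,0,-1.5],"fingers": 1},{"travel": [-31.2,17.4,0],"delta_rot": [0,0,-1.5],"fingers": 1},{"travel": [-31.2,17.4,0],"delta_rot": [0,0,-1.5],"fingers": 1},{"travel": [-31.2,17.4,5],"delta_rot": [0,0,-1.5],"fingers": 1},{"travel": [-31.2,17.4,10],"delta_rot": [0,0,-1.5],"fingers": 1},{"travel": [-31.2,17.4,10],"delta_rot": [0,0,-1.5],"fingers": 1},{"travel": [-31.2,17.4,10],"delta_rot": [0,0,-1.6],"fingers": 1},{"travel": [-16,9,10],"delta_rot": [0,0,0],"fingers": 1},{"travel": [0,0,10],"delta_rot": [0,0,0],"fingers": 1},{"travel": [0,0,0],"delta_rot": [0,0,0],"fingers": 1},{"travel": [0,0,0],"delta_rot": [0,0,0],"fingers": 1},{"travel": [0,0,0],"delta_rot": [0,0,0],"fingers": 1}]}}

```text
clock: 29.38
eef_pos: [589.2, 3.9, 117.4]
eef_rot: [3.141, -0.0, 1.386]
wrist_force: [0.1, 0.8, -1.2]
finger_gap: 22.3
```

```bash
python3 go.py 589 3.7 77.3 79.4 1
```

```text
now [589.2   3.9 117.4] [ 1.7996e+02 -1.0000e-02  7.9420e+01]
row travel [-0.18, -0.13, 40.14] rotz 0.02  totals z 40.1
```

Request:
{"name": "send_rows", "arguments": {"plan": [{"travel": [-0.2,0,12],"delta_rot": [0,0,0],"fingers": 1},{"travel": [0,0,11],"delta_rot": [0,0,0],"fingers": 1},{"travel": [0,0,8],"delta_rot": [0,0,0],"fingers": 1},{"travel": [0,0,4],"delta_rot": [0,0,0],"fingers": 1},{"travel": [0,0,2],"delta_rot": [0,0,0],"fingers": 1},{"travel": [0,0,0],"delta_rot": [0,0,0],"fingers": 1},{"travel": [0,0,0],"delta_rot": [0,0,0],"fingers": 1}]}}

```text
clock: 30.25
eef_pos: [589.1, 3.0, 80.2]
eef_rot: [3.141, -0.0, 1.385]
wrist_force: [0.4, 0.6, -1.5]
finger_gap: 22.3
```

Request:
{"name": "send_rows", "arguments": {"plan": [{"travel": [0.6,0,1.5],"delta_rot": [0,0,0],"fingers": 1},{"travel": [0,0,1.0],"delta_rot": [0,0,0],"fingers": 1},{"travel": [0,0,0.5],"delta_rot": [0,0,0],"fingers": 1},{"travel": [0,0,0],"delta_rot": [0,0,0],"fingers": 1},{"travel": [0,0,0],"delta_rot": [0,0,0],"fingers": 1}]}}

```text
clock: 30.88
eef_pos: [589.1, 3.6, 76.9]
eef_rot: [-3.142, -0.0, 1.385]
wrist_force: [1.1, 0.5, -0.8]
finger_gap: 22.2
```

Request:
{"name": "send_rows", "arguments": {"plan": [{"travel": [0,0,0.3],"delta_rot": [0,0,0],"fingers": 1},{"travel": [0,0,0.2],"delta_rot": [0,0,0],"fingers": 1},{"travel": [0,0,0],"delta_rot": [0,0,0],"fingers": 1}]}}

```text
clock: 31.25
eef_pos: [589.2, 3.6, 76.9]
eef_rot: [3.141, -0.0, 1.385]
wrist_force: [-1.8, -0.7, 5.4]
finger_gap: 22.2
```

The stapler is on the platform (5.4 N contact). Open gently and withdraw upward.

Request:
{"name": "send_rows", "arguments": {"plan": [{"travel": [0,0,0],"delta_rot": [0,0,0],"fingers": 0.4},{"travel": [0,0,0],"delta_rot": [0,0,0],"fingers": 0.1},{"travel": [0,0,0],"delta_rot": [0,0,0],"fingers": 0},{"travel": [0,0,0],"delta_rot": [0,0,0],"fingers": 0},{"travel": [0,0,-10],"delta_rot": [0,0,0],"fingers": 0},{"travel": [0,0,-30],"delta_rot": [0,0,0],"fingers": 0},{"travel": [0,0,-50],"delta_rot": [0,0,0],"fingers": 0},{"travel": [0,0,-50],"delta_rot": [0,0,0],"fingers": 0},{"travel": [0,0,-30],"delta_rot": [0,0,0],"fingers": 0},{"travel": [0,0,0],"delta_rot": [0,0,0],"fingers": 0},{"travel": [0,0,0],"delta_rot": [0,0,0],"fingers": 0}]}}

```text
clock: 32.62
eef_pos: [588.8, 3.6, 245.7]
eef_rot: [-3.141, 0.0, 1.385]
wrist_force: [-0.4, 0.4, -0.2]
finger_gap: 47.0
```

Run:
```python
from h import *
np.set_printoptions(precision=1,suppress=True)
s=manip.read_state(); print(s['clock'],s['eef_pos'],s['finger_gap'])
c=shot('wrist','w3.png'); P=cloud(c); X,Y,Z=P[...,0],P[...,1],P[...,2]
r=masks_of('stapler','wrist')[0]; Q=P[r['region']&(Z>43)]
print(np.percentile(Q[:,2],[2,50,98]),cv2.minAreaRect(Q[:,:2].astype(np.float32)))
for nm,x,y,rad in [('lock',588.2,-96.8,12),('key',489.6,21.2,7),('bar',496.9,60.1,5),('sq',482.4,-18.3,6)]:
    q=Z[np.hypot(X-x,Y-y)<rad]; print(nm,len(q),np.percentile(q,[50,95]) if len(q) else '')
c=shot('scene'); P=cloud(c)
for n in ['scene','side']:
    c=shot(n)
    for t in ['eraser','lid_box','glue_stick','binder_clip_0','pen_0','pen_2','sharpener']:
        print(n,t,[(w(c,a['at']),round(a['confidence'],2)) for a in tip_of(t,n)[:2]])
```

```text
32.625 [588.8   3.6 245.7] 46.9786743013299
[46.2 84.9 88.8] ((589.182373046875, 3.7246971130371094), (129.28866577148438, 33.95277786254883), 79.3293228149414)
lock 529 [60.  68.2]
key 147 [42.6 44. ]
bar 81 [42.5 43.8]
sq 95 [42.6 43.7]
scene eraser [(array([ 584. , -315.5,   -1.8]), 0.65)]
scene lid_box [(array([616.3, 272.6,  -4.1]), 0.77)]
scene glue_stick [(array([469.9, 228.7,   0.5]), 0.67), (array([448.6, 354.9,  -4.1]), 0.56)]
scene binder_clip_0 []
scene pen_0 [(array([ 448.5, -290.1,    0.1]), 0.71), (array([ 448. , -321.9,    0.8]), 0.53)]
scene pen_2 [(array([ 448.5, -290.1,    0.1]), 0.71), (array([ 448. , -321.9,    0.8]), 0.53)]
scene sharpener [(array([ 408.6, -260.3,   -3.5]), 0.7), (array([ 494.1, -297.2,   -0.3]), 0.39)]
side eraser [(array([ 576.6, -314.9,    1. ]), 0.42)]
side lid_box []
side glue_stick []
side binder_clip_0 [(array([445.8, 348.8,   3.8]), 0.47)]
side pen_0 [(array([ 444.5, -290.2,    2. ]), 0.69), (array([ 443.9, -322.7,    1.9]), 0.48)]
side pen_2 [(array([ 444.5, -290.2,    2. ]), 0.69), (array([ 443.9, -322.7,    1.9]), 0.48)]
side sharpener [(array([447.6, 348.3,   3.1]), 0.64), (array([ 404.3, -257.9,    1.6]), 0.46)]
```

View pics/w3.png

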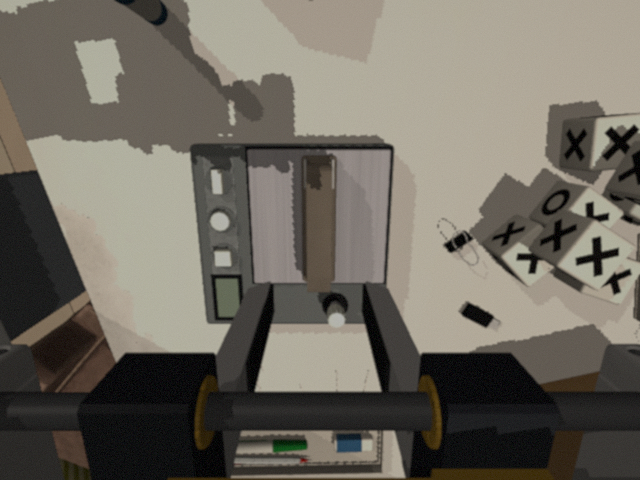

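The stapler stands upright in the middle of the platform at (318,222), the lock is up at (335,312), and the eraser is on the bare tray floor at (350,443). Handing in.

```bash
python3 -c "
from h import *
print(manip.sign_off())"
```

```text
the job is handed in; nothing more can be done
None
```

The job is done and was handed in at about 33 s of the 72 s allowed. I saw no failed checks, but no verdict is reported.

- **Eraser:** It lies flat on the bare floor at the far end of the pen tray, with its middle at about (576, −314) mm.
- **Transit lock:** I pulled it up 10.1 mm against its stop. Its top measures 68 mm, and it was still up in the last picture.
- **Round key:** I pressed it to about 3.7 mm. The force peaked at about 4.1 N and fell to about 2.5 N, so the dome clicked without reaching the hard bottom. The depth comes from a contact height estimated from the force readings, to within a few tenths of a millimetre. All three keys measured fully up at the end.
- **Stapler:** It stands upright on its base with its middle at (589.2, 3.7) mm, against a platform centre of (589.0, 3.7) mm. It is in line with the scale's axes, and the gripper is well clear above it.
- **Bystanders:** The lid box, glue stick, binder clip and sharpener showed no movement beyond the few-millimetre noise of the detections. The pens were only compared by eye and look unmoved. In the last pictures some of these were seen by only one of the two fixed cameras.

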